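# Wake the pill timer and hold its keyring tag over it

### The job

Wake the round blue pill timer by pressing its orange button all the way down and letting it spring back up, then pick up the matte black keyring tag, carry it over the top of the clear riser with the vials, and hold it for reading just above the timer: about 1 cm clear of the button, level, centred on the button and with its long side along the white line on the timer (either way round). The tag must never touch the timer; do not bump the riser, and leave the three vials and the olive dish where they stand. Finish still gripping the tag there, steady in the air: do not put it down or let go.

Things in the scene. Friction and masses are not known exactly. Their poses are not given: they have to be found in the camera images.
- tag: matte black aluminium keyring tag, lying flat on the table: plate 56 mm long (its x axis) by 30 mm wide (y) by 8 mm thick (z up), origin at the centre of the plate's underside; a fixed steel ring, 27 mm across, sticks out flat beyond its +x end, to 51 mm from the origin. Loose, about 35 g. One of tag and timer lies to the left (+y) of the riser, the other to the right; which is which varies.
- timer: round blue pill timer, fixed to the table: 80 mm diameter, face 24 mm above the table, origin at the centre of its underside, z up. A white line runs across the face along its x axis (interrupted by the button) and a little down both sides.
- timer_top (a point): centre of the top of the timer's orange button when it is up, 32 mm above the table; the point does not move when the button is pressed; its axes are the timer's
- timer_button (a joint): the timer's orange spring button, 26 mm diameter, standing 8 mm proud of the face: 0 = up, 0.005 m = fully down; pressed straight down, about 1.5 N to start and 4 N fully down; springs back by itself
- riser: clear acrylic riser, fixed to the table: a bridge 300 mm long (its x axis) by 90 mm wide (y), deck top 55 mm above the table, on two end legs; origin at the centre of its footprint at table height, z up. Between the tag and the timer.
- vial_a: amber, white cap; closed vial, 24 mm diameter, 60 mm tall, stands loose on the riser deck (its top 115 mm above the table); origin at the centre of its underside. Bystander.
- vial_b: clear, green cap; closed vial, 24 mm diameter, 60 mm tall, stands loose on the riser deck (its top 115 mm above the table); origin at the centre of its underside. Bystander.
- vial_c: amber, red cap; closed vial, 24 mm diameter, 60 mm tall, stands loose on the riser deck (its top 115 mm above the table); origin at the centre of its underside. Bystander.
- dish: white ceramic olive dish with olives, 100 mm diameter, 34 mm tall, loose on the table; origin at the centre of its underside. Bystander.
Mind the look-alikes: they are no part of the job. Several things have the shape of the tag; the one meant has the colours described above.

How it is judged:
By the outcome, as a careful person would: the job done as asked, in the order asked, and still so for the second after the job is handed in, while the arm keeps its last pose, push and grip.
It also fails if it takes over 61 s, if anything falls off the work surface, if the arm or the gripper's body presses on something with over 40 N, if the wrist force passes 120 N, or if a joint passes its speed limit or range.

### The arm

A 6-joint arm with a two-finger parallel gripper is mounted at the origin on the work surface. World frame = base frame: x ahead of the robot, y to its left, z up, the work surface at z = 0. Lengths are in m, angles in rad, forces in N, time in s.
With the tool pointing down it reaches from about 0.35 to 0.725 m from the base axis. Payload 6 kg.
Tool frame: the origin (TCP) lies midway between the tips of the shut fingers; the grasp point (between the pads) lies 19 mm behind it; z points along the fingers, y is the line along which they close (so a half turn about z gives the same grasp; the last joint's range is limited). The gripper opens to 85 mm and grips with 20 to 120 N. Pads are 22 mm wide; open, the fingers measure 114 mm over their backs; the gripper's body (76 mm by 85 mm) begins 54 mm behind the grasp point. The pads swing forward as they close: fully open they stand 13 mm farther back than shut.
Start: joints at [-0.976, 0.04, 0.085, 0, -1.615, -0.334], TCP at [0.155, -0.58, 0.231] pointing down, gripper open.
Joint ranges: [-2.56, 2.56], [-1.29, 2.01], [-1.08, 1.49], [-3.29, 1.98], [-2.81, -0.18], [-2.99, 2.99]. Speed limits (rad/s): [2.57, 2.57, 3.01, 3.14, 3.14, 3.14].

### API

Orientations are given as a rotation vector (axis times angle).
In Python, from station import robot, viewer, ticket gives the robot as it stands.
- The arm moves only by the tool send_rows, never from a script. Its argument "increments" is a list that holds one entry, the list of rows, each a list of 7 numbers: the closure, from 0 (fully open) to 1 (shut), then the shift along the tool's x, y, z normalised to -1 to 1, where 1 is 2.5 cm, then the turn, a rotation vector about the tool's x, y, z normalised to -1 to 1, where 1 is 5 degrees. A call has 1 to 8 rows; each row shifts and turns the commanded pose from where the row before left it, along the tool's axes as they then stand; what a row does not reach is not made up. A row lasts 1/10 s, in which the tool goes at most 50 mm and 8.59 degrees, less where a joint would pass 70% of its speed; a pose out of reach is approached as far as the arm can. A call with a number of a shift or a turn outside -1 to 1 is refused whole. A call with a gripper value outside its range is refused whole. The fingers move at their own pace and stop on an object; "newtons" is the grip in N (left out, the last holds). Time passes only in rows, so rows that do not move let the fingers close. It gives the time, the measured TCP pose, the force, the opening and the grip force at its end, in the units of the state.
- robot.get_state(): the state, without advancing time (a new reading comes with each control period).
- viewer.camera(name): name is "scene" or "side" or "wrist"; returns a dict with "img" (384x512x3 uint8, red, green, blue), "fx", "fy", "cx", "cy" (pixels), "rvec" (rotation vector, rad) and "tvec" (3), from world to camera coordinates, as OpenCV has them. Camera axes: x right, y down, z forward; pixel columns grow to the right and rows downward; lengths in m; the calibration is good to about 2 mm. A picture is of the moment at which its call begins. There is no depth.
- ticket.hand_in(): hands the job in; it is judged then, once.
The state is a dict: "t": time; "joint_pos": joint angles; "qvel": joint speeds; "effort": joint torques, N m; "position": TCP position; "tool_rot": TCP orientation; "force": force on the tool from outside, world axes, zero at the start; "torque": the same for the moment, N m; "grip_width": opening from 0.0 (shut) to 1.0 (fully open); "gripper_force": force on a finger pad.
Only numpy, scipy, OpenCV 4.12 (cv2) and the standard library are available. Lean on these libraries where they do the work, as an engineer would, in place of code of your own. Each camera call takes 0.05 s, during which the arm holds its last target. There are 200 camera calls.

## Working session

There is one attempt and no reset: what is moved stays moved. The work goes in short steps, Python scripts to look and compute and a tool call to move; the robot and the scene stay as the last step left them, time stands still between calls to the robot, and variables do not carry over. Pictures are saved under pics/ and viewed, at most 10 in all, crops included, and the job is handed in when it is done.

Besides the shell and the picture viewer there is one more tool, called after "Request:" in YAML: its name, and indented under it one key for each argument. send_rows: Moves the arm, as the interface text tells. Its arguments: {"type":"object","properties":{"increments":{"type":"array"},"newtons":{"type":"number"}},"required":["increments"]}

```bash
mkdir -p pics; ls; cat > h.py <<'E'
import numpy as np, cv2
from scipy.spatial.transform import Rotation as R
from station import robot, viewer, ticket
def cam(n):
    c=viewer.camera(n); c['Rm']=R.from_rotvec(c['rvec']).as_matrix(); c['t']=np.array(c['tvec']); return c
def ray(c,u,v):
    d=c['Rm'].T@np.array([(u-c['cx'])/c['fx'],(v-c['cy'])/c['fy'],1]); return -c['Rm'].T@c['t'], d/np.linalg.norm(d)
def plane(c,u,v,z):
    o,d=ray(c,u,v); return o+d*(z-o[2])/d[2]
def proj(c,p):
    q=c['Rm']@np.array(p)+c['t']; return np.array([c['fx']*q[0]/q[2]+c['cx'],c['fy']*q[1]/q[2]+c['cy']])
def tri(a,b):
    (o1,d1),(o2,d2)=a,b
    s=np.linalg.lstsq(np.stack([d1,-d2],1),o2-o1,rcond=None)[0]
    p,q=o1+s[0]*d1,o2+s[1]*d2; return (p+q)/2,np.linalg.norm(p-q)
def save(n,im): cv2.imwrite('pics/'+n+'.png',im[...,::-1])
E
python3 - <<'E'
from h import *
a,b=cam('scene'),cam('side'); w=cam('wrist')
np.savez('v.npz',a=a['img'],b=b['img'],w=w['img'])
for c in(a,b,w): print(-c['Rm'].T@c['t'],c['Rm'][2],c['fx'],c['cx'],c['cy'])
im=np.hstack([a['img'],b['img']]); save('one',cv2.resize(a['img'],(800,600))); save('two',cv2.resize(b['img'],(800,600)))
print(robot.get_state())
E
```

```text
pics
[ 1.05648973 -0.58273108  0.66302733] [-0.4546845   0.65518599 -0.60331859] 465.58202375972763 254.6927438943307 192.1651352263307
[0.22728879 0.80386287 0.67527668] [ 0.36544971 -0.73363313 -0.57291268] 458.18967985965946 250.0519119937429 194.00800983460852
[ 0.07650611 -0.6014261   0.37422099] [ 0.30667988  0.08377295 -0.94811895] 293.08841260318167 247.83486237148622 192.98386503745616
{'t': 0.15, 'joint_pos': array([-9.76304519e-01,  4.07009196e-02,  8.40515128e-02, -3.12468051e-04,
       -1.61552854e+00, -3.33708502e-01]), 'qvel': array([-0.00117324, -0.00149636,  0.00308468,  0.00066337, -0.0002852 ,
       -0.00067242]), 'effort': array([-1.53904883e-03, -3.68614984e+01,  3.47693503e+01,  6.93644285e+00,
       -4.43985351e-03, -9.77558472e-06]), 'position': array([ 0.15469161, -0.57945092,  0.23050385]), 'tool_rot': array([ 4.08454881e-01, -3.11458386e+00, -2.15993824e-03]), 'force': array([ 0.38031409, -0.83018647, -0.17748014]), 'torque': array([0.02543086, 0.01745287, 0.01251644]), 'gripper_force': 0.0, 'grip_width': 1.0060733195204377}
```

View pics/one.png

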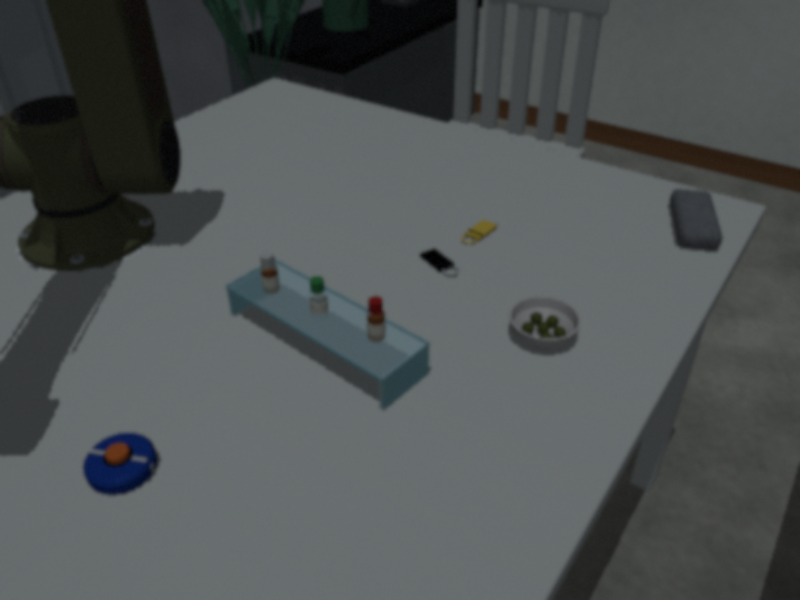

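View pics/two.png

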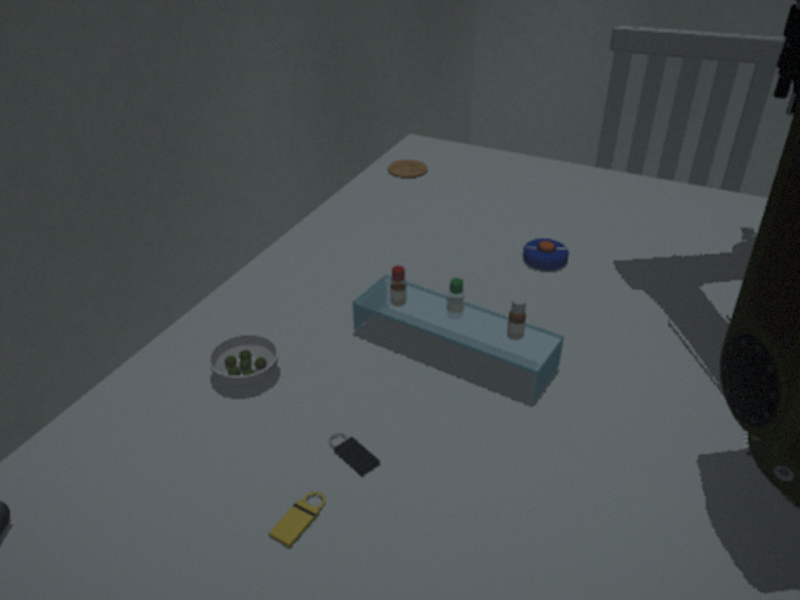

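The scene view shows the timer at about (120,460), the riser around (328,330) with the vials on it, and the dish at (543,325). There are two tag-shaped things: black at scene (437,260) / side (357,455), and yellow at scene (480,232) / side (297,520). The black one fits "matte black". I'll confirm it in a crop and measure.

```bash
cat > m.py <<'E'
from h import *
a,b=cam('scene'),cam('side')
def blob(c,m,roi=None):
    m=m.astype(np.uint8)
    if roi is not None:
        x0,y0,x1,y1=roi; k=np.zeros_like(m);k[y0:y1,x0:x1]=1;m=m*k
    n,l,s,ce=cv2.connectedComponentsWithStats(m)
    i=1+np.argmax(s[1:,4]); return l==i,ce[i],s[i]
def hsv(c): return cv2.cvtColor(c['img'],cv2.COLOR_RGB2HSV).astype(int)
H={0:hsv(a),1:hsv(b)}
org=lambda h:((h[...,0]<14)&(h[...,1]>150)&(h[...,2]>90))
blu=lambda h:((h[...,0]>105)&(h[...,0]<130)&(h[...,1]>150))
roiT=[(50,270,105,320),(328,145,370,178)]
roiG=[(262,153,300,182),(205,268,250,308)]
cs=[a,b]; oc=[];tc=[]
for i,c in enumerate(cs):
    m,ce,s=blob(c,org(H[i]),roiT[i]); oc.append(ce); print('orange',ce,s[4],plane(c,*ce,.030))
    m,ce,s=blob(c,blu(H[i]),roiT[i]); print('blue',s,plane(c,*ce,.018))
    m,ce,s=blob(c,H[i][...,2]<50,roiG[i]); tc.append(ce)
    r=cv2.minAreaRect(np.argwhere(m)[:,::-1].astype(np.float32))
    bx=cv2.boxPoints(r); P=np.array([plane(c,*p,.006) for p in bx]); e=np.diff(np.vstack([P,P[:1]]),axis=0)[:,:2]
    print('tag',ce,s[4],plane(c,*ce,.006),[ (round(np.linalg.norm(x),4),round(np.degrees(np.arctan2(x[1],x[0])),1)) for x in e])
    # PCA on table plane
    Q=np.array([plane(c,x,y,.006)[:2] for y,x in np.argwhere(m)]); w,v=np.linalg.eigh(np.cov(Q.T)); print(' pca',np.sqrt(12*w),np.degrees(np.arctan2(v[1,1],v[0,1])),Q.mean(0))
    # white line: bright low-sat within the roi's blue hull
    mb,_,_=blob(c,blu(H[i])|org(H[i]),roiT[i]); hull=cv2.convexHull(np.argwhere(mb)[:,::-1].astype(np.int32))
    k=np.zeros(mb.shape,np.uint8); cv2.fillConvexPoly(k,hull,1); k=cv2.erode(k,np.ones((3,3)))
    wl=(k>0)&(H[i][...,1]<110)&(H[i][...,2]>70); Q=np.array([plane(c,x,y,.024)[:2] for y,x in np.argwhere(wl)])
    if len(Q)>3:
        w,v=np.linalg.eigh(np.cov(Q.T)); print(' line',len(Q),np.sqrt(w),np.degrees(np.arctan2(v[1,1],v[0,1])),Q.mean(0))
print('tri button',tri(ray(a,*oc[0]),ray(b,*oc[1])),'tri tag',tri(ray(a,*tc[0]),ray(b,*tc[1])))
A={'cap a':(((268,260)),(518,304)),'cap b':((317,283),(457,285)),'cap c':((376,303),(398,272)),'r1':((228,290),(560,340)),'r2':((382,378),(385,280)),'r3':((428,345),(355,300)),'r4':((275,262),(535,368))}
for k,(p,q) in A.items(): print(k,tri(ray(a,*(np.array(p)*.64)),ray(b,*(np.array(q)*.64))))
cr=lambda im,r,s:cv2.resize(im[r[1]:r[3],r[0]:r[2]],(400,300),interpolation=cv2.INTER_CUBIC)
o=np.vstack([np.hstack([cr(a['img'],(250,130,330,190),0),cr(b['img'],(160,260,280,350),0)]),np.hstack([cr(a['img'],(40,260,120,320),0),cr(b['img'],(310,130,390,190),0)])])
save('crop',np.clip(o.astype(float)*1.8,0,255).astype(np.uint8))
E
python3 m.py
```

```text
orange [ 74.06896552 288.73563218] 87 [ 0.47194048 -0.30770286  0.03      ]
blue [ 54 278  46  38 965] [ 0.48245128 -0.31429105  0.018     ]
tag [279.35761589 166.05960265] 151 [0.55170546 0.25534962 0.006     ] [(np.float64(0.0367), np.float64(100.4)), (np.float64(0.0658), np.float64(-21.4)), (np.float64(0.0346), np.float64(-81.5)), (np.float64(0.0638), np.float64(159.6))]
 pca [0.03056632 0.05594069] 157.09832708364078 [0.55157959 0.25543328]
 line 61 [0.00292354 0.02476453] -157.97341457971194 [ 0.47808177 -0.30493682]
orange [349.38888889 156.05555556] 18 [ 0.47166297 -0.30809613  0.03      ]
blue [336 160  27   8 117] [ 0.46333154 -0.29382758  0.018     ]
tag [227.95912807 291.78201635] 367 [0.54550881 0.2646767  0.006     ] [(np.float64(0.035), np.float64(-94.5)), (np.float64(0.065), np.float64(156.9)), (np.float64(0.033), np.float64(82.8)), (np.float64(0.0629), np.float64(-21.8))]
 pca [0.03202631 0.05858081] 156.58969746381462 [0.545672   0.26455126]
tri button (array([ 0.4717527 , -0.30776799,  0.03004589]), np.float64(0.0003835922824746635)) tri tag (array([0.54793089, 0.26109851, 0.00138697]), np.float64(0.0005344521706439009))
cap a (array([4.32605416e-01, 3.77294218e-04, 1.04887226e-01]), np.float64(0.003715622312139017))
cap b (array([ 0.52555993, -0.0059792 ,  0.10620624]), np.float64(0.002805199187015832))
cap c (array([6.16473769e-01, 5.05919656e-04, 1.07111514e-01]), np.float64(0.002488556680649449))
r1 (array([ 0.3714779 , -0.02615787,  0.04454825]), np.float64(0.0011151903094742835))
r2 (array([ 0.66511311, -0.05526635,  0.04673724]), np.float64(0.0001980755903483857))
r3 (array([0.67986855, 0.02267823, 0.05159953]), np.float64(0.0043365915326702975))
r4 (array([0.38485593, 0.05841655, 0.05101502]), np.float64(0.004170472183678857))
```

View pics/crop.png

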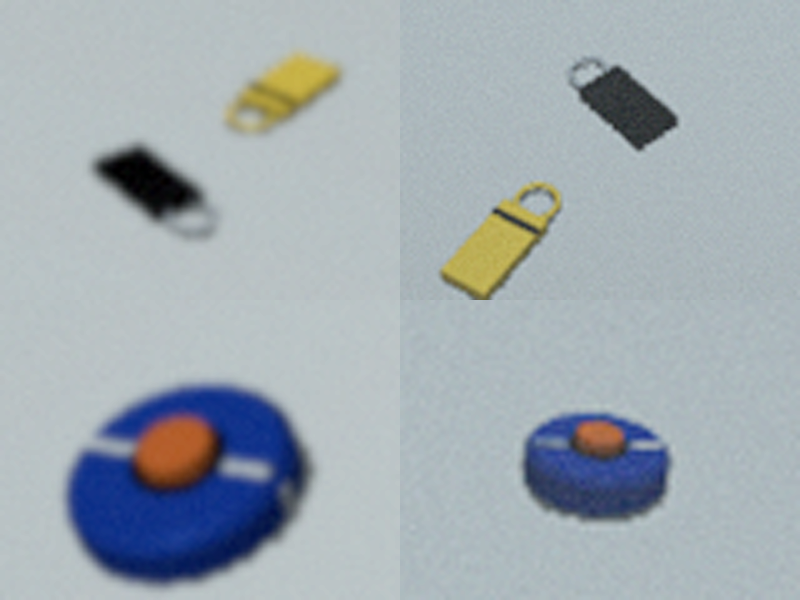

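The crop shows the black tag, ring toward the scene's lower right, beside the yellow look-alike, and the timer with its orange button and white line. By triangulation the button is at (0.472,-0.308,0.030) and the tag at (0.548,0.260), heading about -23°. Both heights and the tag size (56-58 x 31 mm) fit. I'll work out the move to the timer.

```bash
cat > g.py <<'E'
from h import *
import sys
def go(p,yaw=None,rep=True):
    s=robot.get_state(); M=R.from_rotvec(s['tool_rot'])
    d=M.inv().apply(np.array(p)-s['position'])/.025
    print('t',s['t'],'pos',s['position'].round(4),'yawx',np.degrees(np.arctan2(M.as_matrix()[1,0],M.as_matrix()[0,0])).round(2),'tilt z',M.as_matrix()[:,2].round(4),'F',s['force'].round(2),'grip',s['grip_width'],s['gripper_force'])
    print('shift units',d.round(3))
    if yaw is not None:
        y=np.radians(yaw); T=np.array([[np.cos(y),np.sin(y),0],[np.sin(y),-np.cos(y),0],[0,0,-1]]).T
        T=np.column_stack([[np.cos(y),np.sin(y),0],[np.sin(y),-np.cos(y),0],[0,0,-1]])
        r=(M.inv()*R.from_matrix(T)).as_rotvec(degrees=True)/5; print('turn units (tool now)',r.round(3))
        e=R.from_matrix(T).inv().apply(np.array(p)-s['position'])/.025; print('shift units after turn',e.round(3))
if __name__=='__main__': go([float(x) for x in sys.argv[1:4]],float(sys.argv[4]) if len(sys.argv)>4 else None)
E
python3 g.py 0.472 -0.308 0.20 202
```

```text
t 0.25 pos [ 0.1547 -0.5795  0.2308] yawx -165.06 tilt z [-3.e-04  8.e-04 -1.e+00] F [ 0.9  -1.   -0.16] grip 0.9971675775388886 0.0
shift units [-15.063   7.221   1.237]
turn units (tool now) [ 1.000e-02 -1.000e-03 -1.411e+00]
shift units after turn [-15.836   5.317   1.233]
```

Request:
send_rows:
  increments:
    - [[1, 0, 0, 0.6, 0, 0, -0.7], [1, 0, 0, 0.6, 0, 0, -0.71], [1, -0.99, 0.33, 0, 0, 0, 0], [1, -0.99, 0.33, 0, 0, 0, 0], [1, -0.99, 0.33, 0, 0, 0, 0], [1, -0.99, 0.33, 0, 0, 0, 0], [1, -0.99, 0.33, 0, 0, 0, 0], [1, -0.99, 0.33, 0, 0, 0, 0]]
  newtons: 40

```text
t: 1.05
position: [0.2746, -0.4773, 0.2012]
tool_rot: [-0.599, 3.084, 0.0]
force: [1.0, -0.8, -0.2]
grip_width: 0.001
gripper_force: 0.0
```

Request:
send_rows:
  increments:
    - [[1, -0.99, 0.33, 0, 0, 0, 0], [1, -0.99, 0.33, 0, 0, 0, 0], [1, -0.99, 0.33, 0, 0, 0, 0], [1, -0.99, 0.33, 0, 0, 0, 0], [1, -0.99, 0.33, 0, 0, 0, 0], [1, -0.99, 0.33, 0, 0, 0, 0], [1, -0.5, 0.18, 0, 0, 0, 0], [1, 0, 0, 0, 0, 0, 0]]

```text
t: 1.85
position: [0.4038, -0.3669, 0.201]
tool_rot: [0.602, -3.083, -0.001]
force: [-0.0, 0.3, 0.2]
grip_width: -0.0
gripper_force: 0.0
```

```bash
cat > wt.py <<'E'
from g import *
def look(name,s=1.5):
    c=cam('wrist'); im=c['img']; h=cv2.cvtColor(im,cv2.COLOR_RGB2HSV).astype(int)
    save(name,cv2.resize(np.clip(im*1.5,0,255).astype(np.uint8),None,fx=s,fy=s)); return c,h
def timer(c,h):
    o=((h[...,0]<14)&(h[...,1]>150)&(h[...,2]>60)).astype(np.uint8); b=((h[...,0]>105)&(h[...,0]<130)&(h[...,1]>150)).astype(np.uint8)
    def big(m):
        n,l,s,ce=cv2.connectedComponentsWithStats(m); i=1+np.argmax(s[1:,4]); return (l==i),ce[i],s[i]
    mo,co,so=big(o); print('orange',co,so); print('btn @.032',plane(c,*co,.032))
    k=np.zeros(o.shape,np.uint8); cv2.fillConvexPoly(k,cv2.convexHull(np.argwhere((b>0)|mo)[:,::-1].astype(np.int32)),1); k=cv2.erode(k,np.ones((5,5)))
    wl=(k>0)&(h[...,1]<110)&(h[...,2]>70)
    Q=np.array([plane(c,x,y,.024)[:2] for y,x in np.argwhere(wl)]); Q=Q[np.linalg.norm(Q-plane(c,*co,.032)[:2],axis=1)<.04]
    w,v=np.linalg.eigh(np.cov(Q.T)); print('line',len(Q),np.sqrt(w),np.degrees(np.arctan2(v[1,1],v[0,1])),Q.mean(0)); return co
E
python3 - <<'E'
from wt import *
c,h=look('w1'); print(proj(c,[.472,-.308,.032]))
go([.472,-.308,.06],202)
try: timer(c,h)
except Exception as e: print(e)
E
```

```text
[272.70452344 242.05471705]
t 1.9 pos [ 0.4031 -0.3675  0.2011] yawx -157.94 tilt z [-4.e-04  2.e-04 -1.e+00] F [-0.45 -1.31 -0.1 ] grip 0.0020368532103665817 0.0
shift units [-3.45   1.17   5.645]
turn units (tool now) [ 0.004 -0.004  0.013]
shift units after turn [-3.446  1.176  5.645]
orange [273.85185185 241.64646465] [263 233  22  19 297]
btn @.032 [ 0.47098783 -0.30694989  0.032     ]
line 77 [0.001858   0.01187455] -151.0409451522719 [ 0.45107345 -0.31465553]
```

View pics/w1.png

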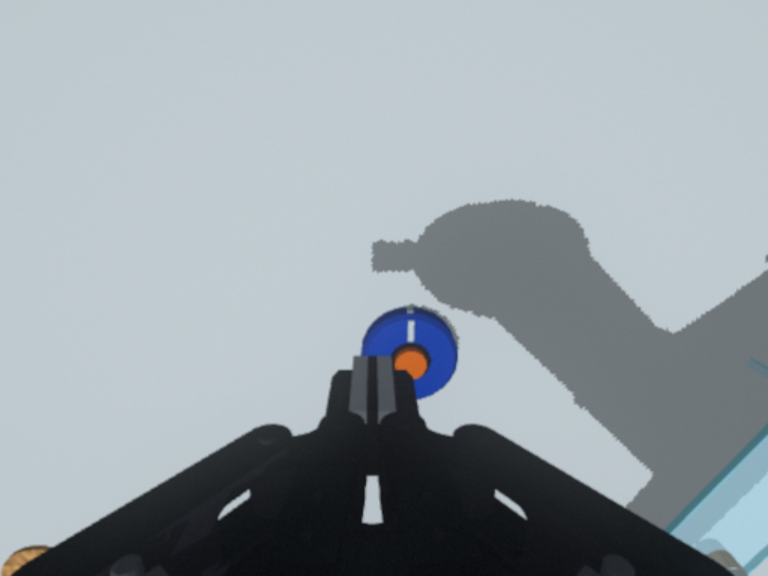

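The wrist view shows the shut fingers at about (372,390), left of the button at (411,363). The line runs straight up the image, so the yaw is already close. Ray casting puts the button at (0.471,-0.307). I'll centre over it and descend.

Request:
send_rows:
  increments:
    - [[1, -0.86, 0.3, 0.5, 0, 0, 0], [1, -0.86, 0.3, 0.5, 0, 0, 0], [1, -0.86, 0.3, 0.5, 0, 0, 0], [1, -0.84, 0.29, 0.5, 0, 0, 0], [1, 0, 0, 0.8, 0, 0, 0], [1, 0, 0, 0.8, 0, 0, 0], [1, 0, 0, 0.8, 0, 0, 0], [1, 0, 0, 0, 0, 0, 0]]

```text
t: 2.7
position: [0.4688, -0.3082, 0.088]
tool_rot: [0.596, -3.08, -0.005]
force: [-0.3, -0.4, -0.3]
grip_width: 0.001
gripper_force: 0.0
```

```bash
python3 - <<'E'
from g import *
go([.4715,-.3073,.026],202)
E
```

```text
t 2.7 pos [ 0.4688 -0.3082  0.088 ] yawx -158.09 tilt z [-0.0051  0.0024 -1.    ] F [-0.32 -0.43 -0.33] grip 0.0012483841269650348 0.0
shift units [-0.123 -0.017  2.48 ]
turn units (tool now) [ 0.047 -0.044 -0.017]
shift units after turn [-0.113 -0.007  2.481]
```

Request:
send_rows:
  increments:
    - [[1, -0.1, 0, 0.7, 0, 0, 0], [1, 0, 0, 0.7, 0, 0, 0], [1, 0, 0, 0.6, 0, 0, 0], [1, 0, 0, 0, 0, 0, 0], [1, 0, 0, 0, 0, 0, 0]]

```text
t: 3.2
position: [0.4735, -0.3078, 0.0421]
tool_rot: [-0.599, 3.084, -0.001]
force: [-0.1, -0.1, 1.0]
grip_width: -0.003
gripper_force: 0.0
```

```bash
python3 - <<'E'
from g import *
go([.4715,-.3073,.026],202)
E
```

```text
t 3.2 pos [ 0.4735 -0.3078  0.0421] yawx -158.02 tilt z [ 2.e-04 -7.e-04 -1.e+00] F [-0.13 -0.13  1.05] grip -0.0030674503078305954 0.0
shift units [0.065 0.049 0.642]
turn units (tool now) [-0.008 -0.001 -0.004]
shift units after turn [0.065 0.048 0.642]
```

Pressing down in small steps.

Request:
send_rows:
  increments:
    - [[1, 0.06, 0.05, 0.3, 0, 0, 0], [1, 0, 0, 0.16, 0, 0, 0], [1, 0, 0, 0.1, 0, 0, 0], [1, 0, 0, 0.06, 0, 0, 0], [1, 0, 0, 0.04, 0, 0, 0], [1, 0, 0, 0, 0, 0, 0]]

```text
t: 3.8
position: [0.4719, -0.3069, 0.027]
tool_rot: [-0.6, 3.083, -0.002]
force: [-5.8, 4.2, 12.1]
grip_width: -0.0
gripper_force: 5.8
```

Request:
send_rows:
  increments:
    - [[1, 0, 0, 0.04, 0, 0, 0], [1, 0, 0, 0.04, 0, 0, 0], [1, 0, 0, 0, 0, 0, 0]]

```text
t: 4.1
position: [0.472, -0.307, 0.0268]
tool_rot: [-0.601, 3.083, -0.003]
force: [-8.9, 8.6, 21.1]
grip_width: -0.0
gripper_force: 10.6
```

The button is bottomed out: z stays at 0.027 while the force climbs to 21 N. I'll release it, rise and look again.

Request:
send_rows:
  increments:
    - [[1, 0, 0, -0.2, 0, 0, 0], [1, 0, 0, -0.4, 0, 0, 0], [1, 0, 0, -0.9, 0, 0, 0], [1, 0, 0, -1, 0, 0, 0], [1, 0, 0, -1, 0, 0, 0], [1, 0.5, 0, -1, 0, 0, 0], [1, 1, 0, -1, 0, 0, 0], [1, 1, 0, -0.6, 0, 0, 0]]

```text
t: 4.9
position: [0.4134, -0.3304, 0.1775]
tool_rot: [-0.6, 3.082, -0.002]
force: [1.1, -0.7, 0.3]
grip_width: 0.0
gripper_force: 0.0
```

Request:
send_rows:
  increments:
    - [[0, 1, 0, -0.5, 0, 0, 0], [0, 1, 0, 0, 0, 0, 0], [0, 0, 0, 0, 0, 0, 0], [0, 0, 0, 0, 0, 0, 0]]

```text
t: 5.3
position: [0.367, -0.3488, 0.1878]
tool_rot: [-0.598, 3.084, 0.0]
force: [-0.5, 0.1, -0.3]
grip_width: 0.68
gripper_force: 0.0
```

```bash
python3 - <<'E'
from wt import *
c,h=look('w2')
go([.549,.26,.2],157)
o=((h[...,0]<14)&(h[...,1]>150)&(h[...,2]>60)).astype(np.uint8)
n,l,s,ce=cv2.connectedComponentsWithStats(o); i=1+np.argmax(s[1:,4]); co=ce[i]; B=plane(c,*co,.032); print('btn',co,s[i],B)
b=((h[...,0]>105)&(h[...,0]<130)&(h[...,1]>150))
k=np.zeros(o.shape,np.uint8); cv2.fillConvexPoly(k,cv2.convexHull(np.argwhere(b)[:,::-1].astype(np.int32)),1)
wl=((k>0)&(h[...,1]<90)&(h[...,2]>100)).astype(np.uint8)
n,l,s,ce=cv2.connectedComponentsWithStats(wl)
for j in range(1,n):
    if s[j,4]>8:
        p=plane(c,*ce[j],.024); d=p-B; print(s[j],ce[j],p.round(4),np.linalg.norm(d[:2]).round(4),np.degrees(np.arctan2(d[1],d[0])).round(2))
E
```

```text
t 5.35 pos [ 0.3674 -0.3486  0.1875] yawx -158.02 tilt z [-2.e-04  5.e-04 -1.e+00] F [0.47 0.3  0.16] grip 0.7646816105393652 0.0
shift units [-15.849  19.857  -0.488]
turn units (tool now) [ 6.000e-03 -2.000e-03  8.996e+00]
shift units after turn [ 2.825 25.249 -0.499]
btn [247.99679487 268.57371795] [238 260  21  19 312] [ 0.47244803 -0.30707339  0.032     ]
[246 240   5  14  69] [247.97101449 246.4057971 ] [ 0.4493 -0.3164  0.024 ] 0.025 -158.03
[247 279   4  12  48] [248.5 284.5] [ 0.4981 -0.2961  0.024 ] 0.028 23.22
```

View pics/w2.png

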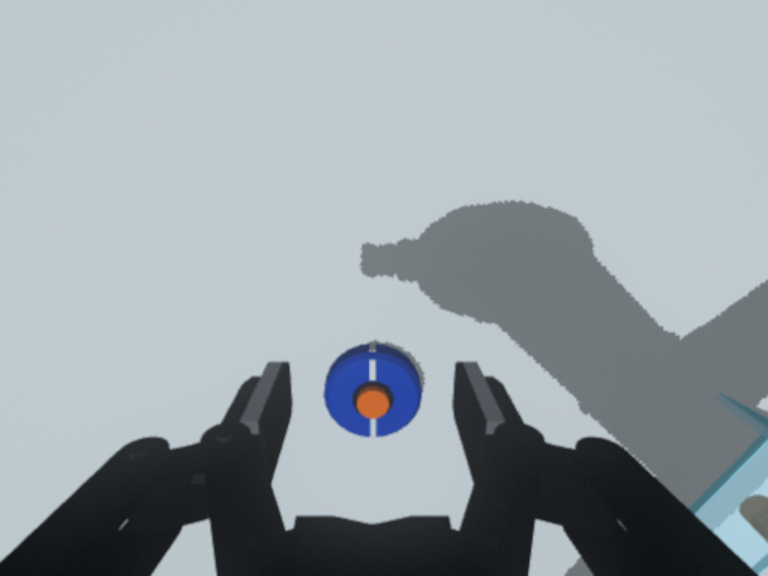

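The timer is refined to (0.472,-0.307), with its line at about 22.5°. In the picture, the button at (372,403) is up again. Next I'll go over the riser at z 0.2 to a viewing place beside the tag.

```bash
python3 g.py .457 .299 .2 157
```

```text
t 5.35 pos [ 0.3674 -0.3486  0.1875] yawx -158.02 tilt z [-2.e-04  5.e-04 -1.e+00] F [0.47 0.3  0.16] grip 0.7646816105393652 0.0
shift units [-13.02   22.681  -0.487]
turn units (tool now) [ 6.000e-03 -2.000e-03  8.996e+00]
shift units after turn [ 6.822 25.247 -0.499]
```

Request:
send_rows:
  increments:
    - [[0, -0.57, 0.98, -0.5, 0, 0, 0], [0, -0.57, 0.98, 0, 0, 0, 0], [0, -0.57, 0.98, 0, 0, 0, 0], [0, -0.57, 0.98, 0, 0, 0, 0], [0, -0.57, 0.98, 0, 0, 0, 0], [0, -0.57, 0.98, 0, 0, 0, 0], [0, -0.57, 0.98, 0, 0, 0, 0], [0, -0.57, 0.98, 0, 0, 0, 0]]

```text
t: 6.15
position: [0.3999, -0.1226, 0.2]
tool_rot: [0.601, -3.083, -0.0]
force: [1.1, -0.7, 0.8]
grip_width: 1.004
gripper_force: 0.0
```

Request:
send_rows:
  increments:
    - [[0, -0.57, 0.98, 0, 0, 0, 0], [0, -0.57, 0.98, 0, 0, 0, 0], [0, -0.57, 0.98, 0, 0, 0, 0], [0, -0.57, 0.98, 0, 0, 0, 0], [0, -0.57, 0.98, 0, 0, 0, 0], [0, -0.57, 0.98, 0, 0, 0, 0], [0, -0.57, 0.98, 0, 0, 0, 0], [0, -0.57, 0.98, 0, 0, 0, 0]]

```text
t: 6.95
position: [0.4318, 0.1021, 0.1999]
tool_rot: [0.601, -3.083, 0.0]
force: [1.1, -1.1, -0.5]
grip_width: 1.001
gripper_force: 0.0
```

Request:
send_rows:
  increments:
    - [[0, -0.57, 0.98, 0, 0, 0, 0], [0, -0.57, 0.98, 0, 0, 0, 0], [0, -0.57, 0.98, 0, 0, 0, 0], [0, -0.57, 0.98, 0, 0, 0, 0], [0, -0.57, 0.98, 0, 0, 0, 0], [0, -0.57, 0.98, 0, 0, 0, 0], [0, -0.57, 0.98, 0, 0, 0, 0], [0, 0, 0, 0, 0, 0, 1]]

```text
t: 7.75
position: [0.4595, 0.2996, 0.1984]
tool_rot: [0.467, -3.104, 0.003]
force: [-0.7, -0.3, -0.8]
grip_width: 1.004
gripper_force: 0.0
```

Request:
send_rows:
  increments:
    - [[0, 0, 0, 0, 0, 0, 1], [0, 0, 0, 0, 0, 0, 1], [0, 0, 0, 0, 0, 0, 1], [0, 0, 0, 0, 0, 0, 1], [0, 0, 0, 0, 0, 0, 1], [0, 0, 0, 0, 0, 0, 1], [0, 0, 0, 0, 0, 0, 1], [0, 0, 0, 0, 0, 0, 1]]

```text
t: 8.55
position: [0.4597, 0.2973, 0.1995]
tool_rot: [-0.63, -3.077, 0.002]
force: [0.6, -0.1, 0.5]
grip_width: 1.003
gripper_force: 0.0
```

```bash
cat > tg.py <<'E'
from wt import *
def tag(name,z=.007):
    c,h=look(name); im=c['img']
    s=proj(c,[.549,.26,.008]); print('expected px',s)
    x0,y0=max(int(s[0])-60,0),max(int(s[1])-60,0)
    m=np.zeros(im.shape[:2],np.uint8); sub=(h[...,2]<60)[y0:y0+120,x0:x0+120]; m[y0:y0+120,x0:x0+120]=sub
    n,l,st,ce=cv2.connectedComponentsWithStats(m); 
    j=min(range(1,n),key=lambda j:np.linalg.norm(ce[j]-s)+(1e3 if st[j,4]<100 else 0)); print(st[j],ce[j],plane(c,*ce[j],z).round(4))
    Q=np.array([plane(c,x,y,z)[:2] for y,x in np.argwhere(l==j)]); w,v=np.linalg.eigh(np.cov(Q.T)); print('pca',np.sqrt(12*w).round(4),np.degrees(np.arctan2(v[1,1],v[0,1])),Q.mean(0).round(4)); return c,ce[j]
E
python3 - <<'E'
from tg import *
go([.549,.26,.2],157)
tag('w3')
E
```

```text
t 8.55 pos [0.4597 0.2973 0.1995] yawx 156.85 tilt z [-0.0011 -0.001  -1.    ] F [ 0.57 -0.13  0.46] grip 1.003283350837476 0.0
shift units [-3.87   0.033 -0.021]
turn units (tool now) [-0.015 -0.007 -0.03 ]
shift units after turn [-3.87   0.022 -0.019]
expected px [248.88919556 241.47327403]
[239 219  23  42 925] [250.06162162 239.26378378] [0.5472 0.2624 0.007 ]
pca [0.0293 0.0573] 156.6356700601353 [0.5474 0.2623]
```

View pics/w3.png

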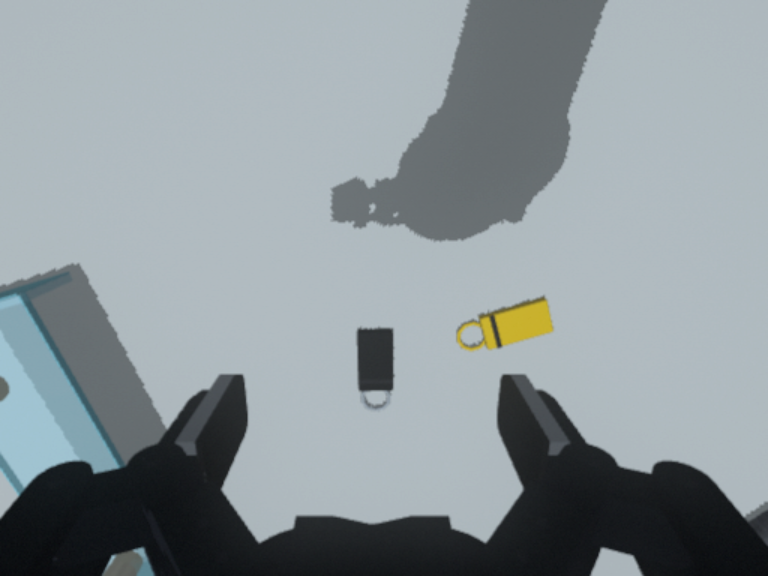

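The wrist view shows the black tag upright at (375,358), its ring at (376,398) pointing toward the gripper, and the yellow one at (515,322), about 70 mm to the right. The tag is at (0.547,0.262) with a long axis of 156.7°. I'll move closer with the fingers partly closed and take a second wrist view for the height.

```bash
python3 - <<'E'
from tg import *
import pickle
c,p=tag('x1'); pickle.dump(ray(c,*p),open('r1.pkl','wb'))
go([.547,.262,.14],156.7)
E
```

```text
expected px [249.21828647 241.45149409]
[239 219  23  42 916] [250.20851528 239.12227074] [0.5469 0.2623 0.007 ]
pca [0.0289 0.0574] 157.3383019390958 [0.5472 0.2622]
t 8.65 pos [0.4598 0.2972 0.1996] yawx 157.01 tilt z [-1.e-03 -8.e-04 -1.e+00] F [ 0.2  -0.86  0.55] grip 1.000193371085293 0.0
shift units [-3.763  0.07   2.383]
turn units (tool now) [-0.013 -0.007  0.061]
shift units after turn [-3.761  0.088  2.385]
```

Request:
send_rows:
  increments:
    - [[0.5, -0.6, 0, 0.7, 0, 0, 0], [0.5, -0.6, 0, 0.7, 0, 0, 0], [0.5, -0.6, 0, 0.6, 0, 0, 0], [0.5, -0.2, 0, 0, 0, 0, 0], [0.5, 0, 0, 0, 0, 0, 0], [0.5, 0, 0, 0, 0, 0, 0], [0.5, 0, 0, 0, 0, 0, 0]]

```text
t: 9.35
position: [0.5062, 0.2774, 0.1515]
tool_rot: [0.625, 3.078, 0.002]
force: [0.8, -0.4, -0.3]
grip_width: 0.498
gripper_force: 0.0
```

```bash
python3 - <<'E'
from tg import *
import pickle
c,p=tag('w4'); print(tri(pickle.load(open('r1.pkl','rb')),ray(c,*p)))
go([.547,.262,.06],156.7)
E
```

```text
expected px [248.50468571 220.2305492 ]
[ 236  193   28   50 1353] [249.76940133 217.64966741] [0.5472 0.2622 0.007 ]
pca [0.0294 0.0571] 157.85564383465265 [0.5474 0.2621]
(array([0.54817618, 0.26180228, 0.00446127]), np.float64(8.016189826528464e-05))
t 9.4 pos [0.5061 0.2774 0.1514] yawx 157.03 tilt z [ 0.0011  0.0013 -1.    ] F [-0.66  0.9  -0.68] grip 0.5013836050723269 0.0
shift units [-1.744  0.066  3.657]
turn units (tool now) [0.019 0.006 0.066]
shift units after turn [-1.746  0.082  3.656]
```

View pics/w4.png

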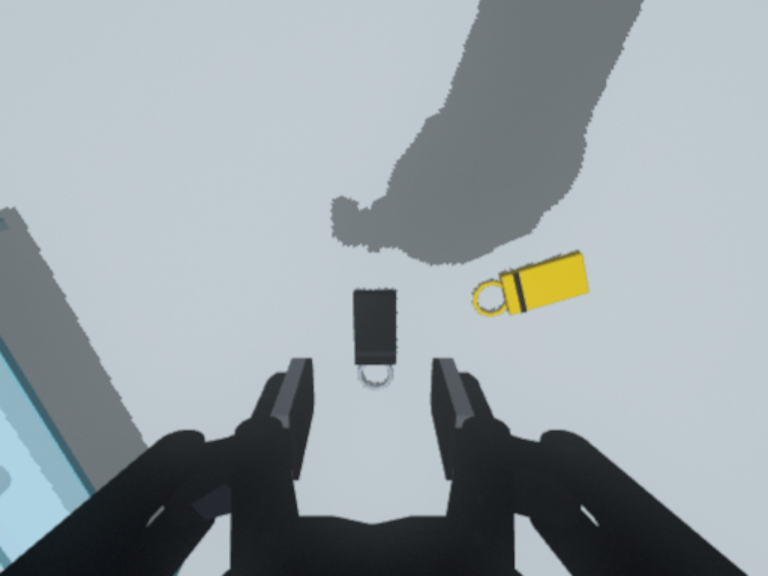

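The second view gives the same position, (0.547,0.262), at z≈4.5 mm, which fits a flat 8 mm plate. The partly closed fingers are clear of the yellow tag. I'll go above the tag and then down.

Request:
send_rows:
  increments:
    - [[0.5, -0.6, 0.03, 0.5, 0, 0, 0], [0.5, -0.6, 0.03, 0.5, 0, 0, 0], [0.5, -0.55, 0.01, 0.5, 0, 0, 0], [0.5, 0, 0, 0.8, 0, 0, 0], [0.5, 0, 0, 0.8, 0, 0, 0], [0.5, 0, 0, 0.7, 0, 0, 0], [0.5, 0, 0, 0, 0, 0, 0], [0.5, 0, 0, 0, 0, 0, 0]]

```text
t: 10.2
position: [0.5473, 0.2614, 0.0558]
tool_rot: [0.626, 3.078, -0.0]
force: [-0.0, -1.0, 1.0]
grip_width: 0.498
gripper_force: 0.0
```

```bash
python3 g.py .5474 .2621 .006 157.3
```

```text
t 10.2 pos [0.5473 0.2614 0.0558] yawx 157.01 tilt z [ 3.e-04 -3.e-04 -1.e+00] F [-0.01 -1.01  1.03] grip 0.4980003090801578 0.0
shift units [0.009 0.027 1.992]
turn units (tool now) [-0.001  0.005 -0.058]
shift units after turn [0.008 0.027 1.992]
```

Request:
send_rows:
  increments:
    - [[0.5, 0, 0.03, 0.6, 0, 0, -0.05], [0.5, 0, 0, 0.6, 0, 0, 0], [0.5, 0, 0, 0.5, 0, 0, 0], [0.5, 0, 0, 0.25, 0, 0, 0], [0.5, 0, 0, 0, 0, 0, 0], [0.5, 0, 0, 0, 0, 0, 0]]

```text
t: 10.8
position: [0.5476, 0.2621, 0.0068]
tool_rot: [0.62, 3.08, -0.0]
force: [-0.3, -0.2, 1.1]
grip_width: 0.499
gripper_force: 0.0
```

Request:
send_rows:
  increments:
    - [[0.5, 0, 0, 0.1, 0, 0, 0], [0.5, 0, 0, 0.1, 0, 0, 0], [0.5, 0, 0, 0, 0, 0, 0]]

```text
t: 11.1
position: [0.5472, 0.2621, 0.0013]
tool_rot: [-0.62, -3.079, 0.0]
force: [-0.8, 0.6, -0.7]
grip_width: 0.502
gripper_force: 0.0
```

Request:
send_rows:
  increments:
    - [[0.5, 0, 0, 0.08, 0, 0, 0], [0.5, 0, 0, 0.02, 0, 0, 0], [0.5, 0, 0, 0, 0, 0, 0]]

```text
t: 11.4
position: [0.5473, 0.2621, -0.001]
tool_rot: [-0.62, -3.08, 0.0]
force: [-0.4, 0.4, -0.0]
grip_width: 0.499
gripper_force: 0.0
```

Request:
send_rows:
  increments:
    - [[0.5, 0, 0, 0.04, 0, 0, 0], [0.5, 0, 0, 0, 0, 0, 0]]

```text
t: 11.6
position: [0.5475, 0.2622, -0.0017]
tool_rot: [0.62, 3.08, 0.0]
force: [-0.3, -0.2, 1.2]
grip_width: 0.502
gripper_force: 0.6
```

Request:
send_rows:
  increments:
    - [[0.5, 0, 0, 0.04, 0, 0, 0], [0.5, 0, 0, 0, 0, 0, 0]]

```text
t: 11.8
position: [0.5475, 0.2622, -0.0017]
tool_rot: [0.619, 3.079, 0.0]
force: [-3.2, 0.4, 6.9]
grip_width: 0.499
gripper_force: 3.3
```

The fingertips touch the table at TCP z = -1.7 mm. I'll back off about 2.5 mm and grip.

Request:
send_rows:
  increments:
    - [[0.5, 0, 0, -0.14, 0, 0, 0], [0.5, 0, 0, 0, 0, 0, 0], [0.7, 0, 0, 0, 0, 0, 0], [1, 0, 0, 0, 0, 0, 0], [1, 0, 0, 0, 0, 0, 0], [1, 0, 0, 0, 0, 0, 0], [1, 0, 0, 0, 0, 0, 0]]
  newtons: 50

```text
t: 12.5
position: [0.5475, 0.2622, 0.0007]
tool_rot: [0.62, 3.08, 0.001]
force: [0.9, 0.9, 2.9]
grip_width: 0.332
gripper_force: 50.2
```

Request:
send_rows:
  increments:
    - [[1, 0, 0, -0.3, 0, 0, 0], [1, 0, 0, -0.6, 0, 0, 0], [1, 0, 0, -0.9, 0, 0, 0], [1, 0, 0, -1, 0, 0, 0], [1, 0, 0, -1, 0, 0, 0], [1, 0, 0, -1, 0, 0, 0], [1, 0, 0, -1, 0, 0, 0], [1, 0, 0, -1, 0, 0, 0]]

```text
t: 13.3
position: [0.5473, 0.262, 0.1729]
tool_rot: [0.62, 3.079, 0.001]
force: [-0.3, 0.0, -0.4]
grip_width: 0.329
gripper_force: 50.0
```

```bash
python3 - <<'E'
from wt import *
c,h=look('w5')
go([.472,-.3073,.18],202.5)
E
```

```text
t 13.35 pos [0.549  0.2624 0.1784] yawx 157.25 tilt z [ 0.0071  0.0036 -1.    ] F [0.62 0.6  5.03] grip 0.3299097958954294 49.96531069278717
shift units [ -5.974 -22.206  -0.17 ]
turn units (tool now) [ 0.043  0.084 -9.05 ]
shift units after turn [ 11.566 -19.876  -0.066]
```

View pics/w5.png

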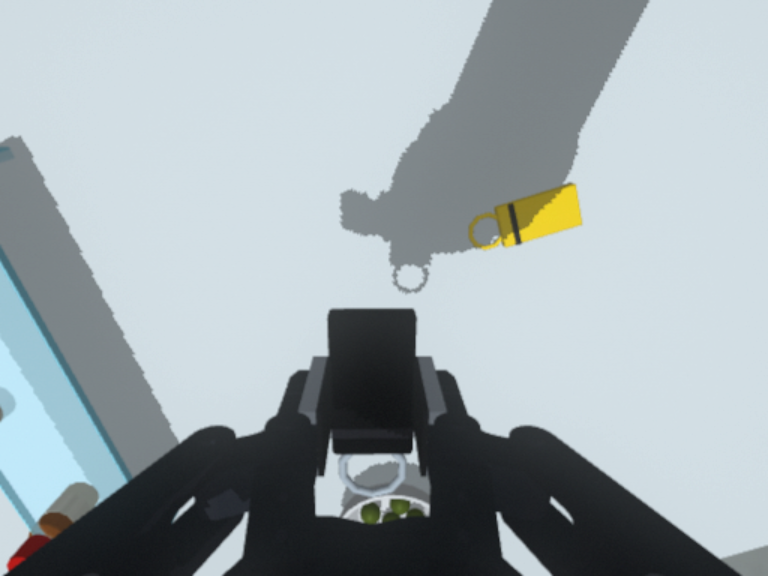

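The tag is held square in the fingers. Plate top edge at (372,310), ring at (372,470), nothing else disturbed. I'll carry it across at z≈0.18, about 60 mm above the vial caps.

Request:
send_rows:
  increments:
    - [[1, -0.13, -0.5, 0, 0, 0, 0], [1, -0.26, -0.96, 0, 0, 0, 0], [1, -0.26, -0.96, 0, 0, 0, 0], [1, -0.26, -0.96, 0, 0, 0, 0], [1, -0.26, -0.96, 0, 0, 0, 0], [1, -0.26, -0.96, 0, 0, 0, 0], [1, -0.26, -0.96, 0, 0, 0, 0], [1, -0.26, -0.96, 0, 0, 0, 0]]

```text
t: 14.15
position: [0.5216, 0.0751, 0.1703]
tool_rot: [-0.62, -3.079, 0.0]
force: [1.0, -0.3, -0.4]
grip_width: 0.331
gripper_force: 50.0
```

Request:
send_rows:
  increments:
    - [[1, -0.26, -0.96, 0, 0, 0, 0], [1, -0.26, -0.96, 0, 0, 0, 0], [1, -0.26, -0.96, 0, 0, 0, 0], [1, -0.26, -0.96, 0, 0, 0, 0], [1, -0.26, -0.96, 0, 0, 0, 0], [1, -0.26, -0.96, 0, 0, 0, 0], [1, -0.26, -0.96, 0, 0, 0, 0], [1, -0.26, -0.96, 0, 0, 0, 0]]

```text
t: 14.95
position: [0.4951, -0.1218, 0.1703]
tool_rot: [-0.62, -3.079, -0.0]
force: [0.9, 0.5, -0.6]
grip_width: 0.333
gripper_force: 50.0
```

Request:
send_rows:
  increments:
    - [[1, -0.26, -0.96, 0, 0, 0, 0], [1, -0.26, -0.96, 0, 0, 0, 0], [1, -0.26, -0.96, 0, 0, 0, 0], [1, -0.26, -0.96, 0, 0, 0, 0], [1, -0.26, -0.96, 0, 0, 0, 0], [1, -0.26, -0.96, 0, 0, 0, 0], [1, -0.26, -0.96, 0, 0, 0, 0], [1, 0, 0, 0, 0, 0, -0.6]]

```text
t: 15.75
position: [0.4715, -0.2952, 0.1699]
tool_rot: [-0.542, -3.093, 0.0]
force: [-0.3, 0.6, -0.0]
grip_width: 0.327
gripper_force: 50.0
```

Request:
send_rows:
  increments:
    - [[1, 0, 0, 0, 0, 0, -1], [1, 0, 0, 0, 0, 0, -1], [1, 0, 0, 0, 0, 0, -1], [1, 0, 0, 0, 0, 0, -1], [1, 0, 0, 0, 0, 0, -1], [1, 0, 0, 0, 0, 0, -1], [1, 0, 0, 0, 0, 0, -1], [1, 0, 0, 0, 0, 0, -1]]

```text
t: 16.55
position: [0.4722, -0.293, 0.1702]
tool_rot: [0.557, -3.091, -0.001]
force: [0.4, 0.2, -0.3]
grip_width: 0.33
gripper_force: 49.9
```

Request:
send_rows:
  increments:
    - [[1, 0, 0, 0, 0, 0, -0.4], [1, 0, 0, 0, 0, 0, 0], [1, 0, 0, 0, 0, 0, 0]]

```text
t: 16.85
position: [0.4726, -0.293, 0.1704]
tool_rot: [0.604, -3.083, -0.001]
force: [0.3, 0.1, -0.8]
grip_width: 0.33
gripper_force: 49.9
```

```bash
python3 - <<'E'
from wt import *
go([.472,-.3073,.08],202.5)
s=robot.get_state(); M=R.from_rotvec(s['tool_rot']); c,h=look('w6')
# plate's far edge: dark columns in the middle, topmost dark row
d=(h[...,2]<80)
rows=[(u,np.argmax(d[150:320,u])+150) for u in range(224,274,6)]
for u,v in rows: 
    p=plane(c,u,v-.5,s['position'][2]+.0073); print(u,v,(M.inv().apply(p-s['position'])*1e3).round(1))
E
```

```text
t 16.85 pos [ 0.4726 -0.293   0.1704] yawx -157.83 tilt z [-5.e-04  3.e-04 -1.e+00] F [ 0.31  0.09 -0.81] grip 0.33035436024932724 49.94020879268646
shift units [ 0.238 -0.523  3.615]
turn units (tool now) [ 0.005 -0.004 -0.066]
shift units after turn [ 0.242 -0.52   3.615]
224 164 [ 50.4 -12.2  -7.3]
230 160 [52.3 -9.3 -7.3]
236 158 [53.2 -6.5 -7.3]
242 160 [52.3 -3.6 -7.3]
248 163 [50.8 -0.8 -7.3]
254 172 [46.4  2.1 -7.3]
260 172 [46.4  5.  -7.3]
266 164 [50.3  7.8 -7.3]
272 159 [52.7 10.5 -7.3]
```

Request:
send_rows:
  increments:
    - [[1, 0.12, -0.26, 0.5, 0, 0, -0.06], [1, 0.12, -0.26, 0.7, 0, 0, 0], [1, 0, 0, 0.7, 0, 0, 0], [1, 0, 0, 0.5, 0, 0, 0], [1, 0, 0, 0, 0, 0, 0], [1, 0, 0, 0, 0, 0, 0]]

```text
t: 17.5
position: [0.4725, -0.3074, 0.1106]
tool_rot: [0.614, -3.081, 0.0]
force: [0.9, 0.1, 0.3]
grip_width: 0.333
gripper_force: 50.0
```

```bash
cat > e.py <<'E'
from wt import *
go([.472,-.3073,.0427],202.5)
s=robot.get_state(); M=R.from_rotvec(s['tool_rot']); c,h=look('w7')
d=((h[...,2]<75)&(h[...,1]<140))
for u in range(226,275,8):
    v=np.argmax(d[190:320,u])+190; p=plane(c,u,v-.5,s['position'][2]+.0073); print(u,v,h[v-3:v+3,u,:].tolist(),(M.inv().apply(p-s['position'])*1e3).round(1))
for v in (212,218,224):
    x=np.where(d[v,200:300])[0]+200; print(v,x.min(),x.max(),[(M.inv().apply(plane(c,q,v,s['position'][2]+.0073)-s['position'])*1e3).round(1) for q in (x.min()-.5,x.max()+.5)])
o=[]
for n in('scene','side'): o.append(cam(n))
A,B=[q['img'] for q in o]
pa,pb=proj(o[0],[.472,-.307,.06]),proj(o[1],[.472,-.307,.06]); 
f=lambda im,p:cv2.resize(im[max(int(p[1])-45,0):int(p[1])+45,max(int(p[0])-45,0):int(p[0])+45],(400,400),interpolation=cv2.INTER_CUBIC)
import sys; save(sys.argv[1],np.clip(np.hstack([f(A,pa),f(B,pb)]).astype(float)*1.8,0,255).astype(np.uint8))
E
python3 e.py c1
```

```text
t 17.5 pos [ 0.4725 -0.3074  0.1106] yawx -157.46 tilt z [-4.e-04 -3.e-04 -1.e+00] F [0.85 0.13 0.3 ] grip 0.3326546891608672 49.95546340942383
shift units [0.015 0.014 2.718]
turn units (tool now) [-0.002 -0.005  0.009]
shift units after turn [0.017 0.013 2.718]
226 206 [[113, 167, 81], [113, 174, 79], [113, 152, 67], [113, 103, 42], [116, 54, 33], [113, 64, 32]] [ 29.  -11.8  -7.3]
234 190 [[113, 157, 73], [113, 81, 41], [116, 55, 37], [113, 62, 37], [113, 57, 36], [113, 57, 36]] [37.4 -7.7 -7.3]
242 206 [[10, 175, 93], [10, 175, 93], [9, 149, 70], [150, 28, 27], [116, 66, 27], [116, 69, 26]] [29.  -3.8 -7.3]
250 206 [[10, 178, 93], [10, 181, 93], [8, 159, 69], [144, 49, 26], [116, 71, 25], [116, 82, 25]] [29.   0.2 -7.3]
258 206 [[11, 184, 93], [11, 186, 92], [9, 159, 69], [150, 32, 24], [124, 89, 23], [120, 74, 24]] [29.   4.2 -7.3]
266 190 [[113, 179, 74], [114, 149, 58], [112, 98, 39], [116, 64, 32], [116, 58, 31], [116, 68, 30]] [37.3  8.  -7.3]
274 206 [[112, 198, 76], [113, 199, 77], [113, 177, 59], [112, 108, 26], [115, 67, 23], [114, 58, 22]] [29.  12.1 -7.3]
212 218 277 [array([ 25.5, -16.1,  -7.3]), array([25.5, 14. , -7.3])]
218 219 276 [array([ 22.2, -15.7,  -7.3]), array([22.2, 13.6, -7.3])]
224 219 276 [array([ 18.9, -15.9,  -7.3]), array([18.9, 13.7, -7.3])]
```

View pics/c1.png

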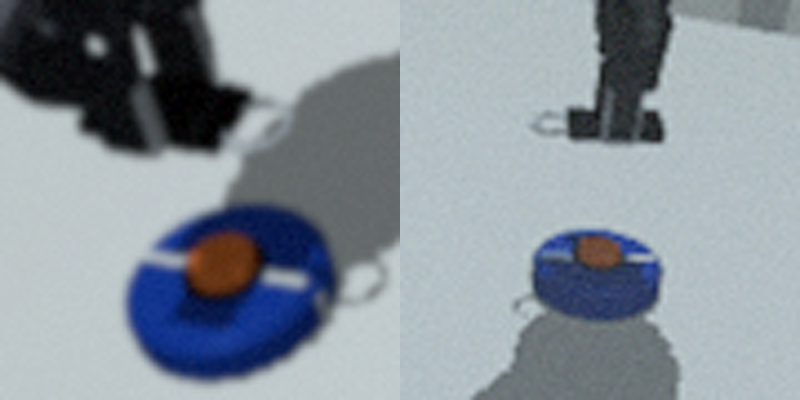

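The tag is level above the timer, its ring side along the line. The wrist camera puts the plate within 1 mm of centred in the tool. Lowering to 10 mm clearance.

Request:
send_rows:
  increments:
    - [[1, 0.02, 0.01, 0.7, 0, 0, 0], [1, 0, 0, 0.7, 0, 0, 0], [1, 0, 0, 0.5, 0, 0, 0], [1, 0, 0, 0.3, 0, 0, 0], [1, 0, 0, 0.2, 0, 0, 0], [1, 0, 0, 0.1, 0, 0, 0], [1, 0, 0, 0, 0, 0, 0], [1, 0, 0, 0, 0, 0, 0]]

```text
t: 18.45
position: [0.4723, -0.3073, 0.0487]
tool_rot: [-0.614, 3.08, -0.001]
force: [-0.6, -0.2, -0.7]
grip_width: 0.33
gripper_force: 50.0
```

```bash
python3 g.py .472 -.307 .0427 202.5
```

```text
t 18.45 pos [ 0.4723 -0.3073  0.0487] yawx -157.45 tilt z [ 8.e-04 -4.e-04 -1.e+00] F [-0.63 -0.2  -0.7 ] grip 0.32958193337205904 49.95366096496582
shift units [0.007 0.018 0.239]
turn units (tool now) [-0.008  0.007  0.009]
shift units after turn [0.007 0.018 0.239]
```

Request:
send_rows:
  increments:
    - [[1, 0.01, 0.01, 0.12, 0, 0, 0], [1, 0, 0, 0.11, 0, 0, 0], [1, 0, 0, 0, 0, 0, 0], [1, 0, 0, 0, 0, 0, 0], [1, 0, 0, 0, 0, 0, 0]]

```text
t: 18.95
position: [0.4717, -0.3071, 0.0424]
tool_rot: [-0.614, 3.081, -0.0]
force: [0.2, 0.3, -0.9]
grip_width: 0.328
gripper_force: 50.0
```

```bash
python3 e.py c2 | head -3
```

```text
t 18.95 pos [ 0.4717 -0.3071  0.0424] yawx -157.46 tilt z [ 1.e-04 -0.e+00 -1.e+00] F [ 0.18  0.31 -0.88] grip 0.3275158512396047 49.953389167785645
shift units [-0.006 -0.013 -0.013]
turn units (tool now) [-0.001  0.001  0.009]
```

View pics/c2.png

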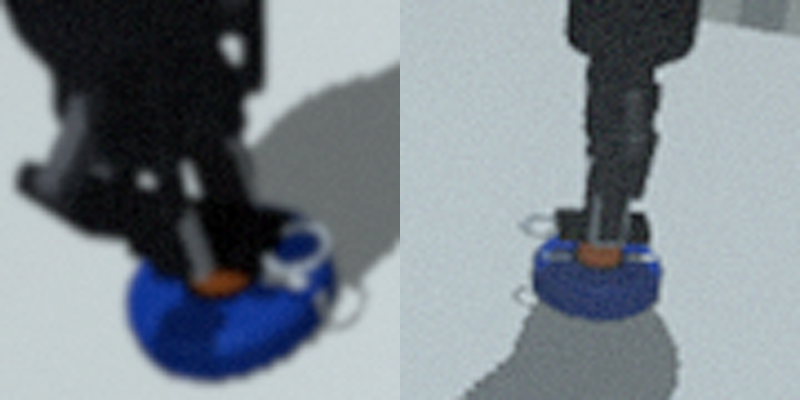

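The tag hovers level and centred over the button, with the wrist free of load and the grip at 50 N. Handing in.

```bash
python3 -c "
from station import ticket
print(ticket.hand_in())"
```

```text
the job is handed in; nothing more can be done
None
```

The job is handed in: the timer button was pressed to its stop and sprang back, and the black tag is held level and centred along the white line, about 1 cm above the button; no verdict came back, and I didn't re-photograph the vials and dish after the carry.

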